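Scrap patch through the sprung bin gate

TASK

A worn black deck patch lies on the ledge of the scrap bin, in front of the bin's self-closing flap. Push the flap open with one finger and, keeping it open, push the patch through with the other finger so that it drops into the bin; the patch must not be used to push the flap, and it is slid, never lifted. Then come away so that the flap swings fully shut, and leave the eyebolts, the binding lever and the crimping tool as they are.

Things in the scene. Friction and masses are not known exactly. Their poses are not given: they have to be found in the camera images.
- unit: Fixed scrap-bin unit, 370 mm long (x), 230 mm wide (y). Origin on the worktop under the middle of the gate; +x points from the ledge through the gate into the bin, +y left seen along +x, z up. Plywood ledge with a flat top 55 mm above the worktop, x -170 to +20 mm, full width, no rims. All coordinates below called 'unit' are in this frame
- gate (a point): Middle of the gateway on the ledge's top (unit 0, 0, 55 mm), axes as the unit's. Two fixed aluminium cheeks in the plane unit x = 0 (6 mm thick, unit y 71 to 115 mm on either side, tops 105 mm above the worktop) leave a 142 mm wide gateway, open at the top, no bar across
- bin_floor (a point): Middle of the bin's inner floor. Past the ledge's end at unit x = 20 mm the floor drops 47 mm into the open-topped aluminium bin: inside unit x 20 to 195 mm, y -110 to 110 mm, floor 8 mm and wall tops 75 mm above the worktop
- patch: Loose worn deck patch of black polymer with four small rivet eyelets, 40 x 40 mm and 12 mm thick, about 30 g, flat on the ledge, its centre 65 to 110 mm before the gate plane, right of the middle (unit y -12 to -38 mm), turned up to 0.3 rad. Origin at the centre of its underside, z up, x and y along its sides
- flap (a joint): Angle (rad) of the sprung flap about its upright hinge at unit x = 0, y = +70 mm (left end of the gateway): 0 shut across the gateway, grows as the free end swings into the bin (+x), stop at 1.45; does not open towards the ledge. A spring always closes it: 0.06 N m shut, rising 0.12 N m per rad, so 1 to 4 N at a finger 30 to 100 mm from the hinge
- flap_edge (a point): Upper corner of the flap's free end. The flap is a plain steel panel 4 mm thick that runs from the hinge to 136 mm from the hinge axis, lower edge 59 mm and upper edge 100 mm above the worktop; this point is at its outer end, on the upper edge. The point's -y axis points away from the hinge along the panel, +x is the bin-side normal
- eyebolt_l: Loose stainless eyebolt, 60 mm long, ring 30 mm across, 8 mm thick, lying on the ledge along its left rim (y about +90 mm in the unit's frame); to be left alone. Origin on its underside near the middle, x along the shank towards the ring
- eyebolt_r: The same kind of eyebolt, on the ledge's right rim (y about -90 mm); to be left alone
- binding_lever: Loose yellow anodised binding lever, 90 x 30 x 12 mm, flat on the worktop to the left of the unit; to be left alone. Origin on its underside at the middle of the arm, x along it
- crimper: Loose steel crimping tool with black grips, 190 x 68 x 16 mm, flat on the worktop to the right of the unit; to be left alone. Origin on its underside, x along it towards the jaws
Things that resemble listed ones, but are neither listed nor needed, are in the scene too. Leave any red look-alike of the patch alone.

How it is judged:
By the outcome, as a careful person would: the job done as asked, in the order asked, and still so for the second after the job is handed in, with the robot touching nothing.
It also fails if it takes over 45 s, if anything falls off the work surface, if the arm or the gripper's body presses on something with over 40 N, if the wrist force passes 120 N, or if a joint passes its speed limit or range.

ROBOT

A 6-joint arm with a two-finger parallel gripper is mounted at the origin on the work surface. World frame = base frame: x ahead of the robot, y to its left, z up, the work surface at z = 0. Lengths are in m, angles in rad, forces in N, time in s.
With the tool pointing down it reaches from about 0.35 to 0.975 m from the base axis. Payload 4.9 kg.
Tool frame: the origin (TCP) lies at the very end of the fingers, on their centre line; the grasp point (between the pads) lies 19 mm behind it (ctrl.grasp_offset is the distance from the TCP to the grasp point, in m); z points along the fingers, y is the line along which they close (so a half turn about z gives the same grasp; the last joint's range is limited). The gripper opens to 85 mm and grips with 20 to 120 N. Pads are 22 mm wide; open, the fingers measure 114 mm over their backs; the gripper's body (76 mm by 85 mm) begins 54 mm behind the grasp point. The pads swing forward as they close: fully open they stand 13 mm farther back than shut.
Start: joints at [-1.374, 0.053, 1.613, -0, 1.476, -0.119], TCP at [0.194, -0.594, 0.231] pointing down, gripper open.
Joint ranges: [-3.01, 3.01], [-1.01, 2.22], [0.06, 2.58], [-1.02, 4.17], [0.09, 2.62], [-3.14, 3.14]. Speed limits (rad/s): [2.57, 2.57, 3.14, 3.14, 3.14, 3.14].

INTERFACE

Orientations are given as a rotation vector (axis times angle).
In Python, from station import ctrl, optics gives the robot as it stands.
- The arm moves only by the shell command python3 -m handwheel 'ROWS' [OPENING] [FORCE]. ROWS is JSON, a list of rows, each an object of numbers: "tx", "ty", "tz": the shift along the tool's x, y, z in mm; "roll": the turn about the tool's z in rad. A call has 1 to 12 rows; each row shifts and turns the commanded pose from where the row before left it, along the tool's axes as they then stand; what a row does not reach is not made up. A row lasts 1/12 s, in which the tool goes at most 41.7 mm and 7.16 degrees, less where a joint would pass 70% of its speed; a pose out of reach is approached as far as the arm can. A call with a gripper value outside its range is refused whole. OPENING is the finger opening in mm, from 0 to 85.4, set as the call begins (- or left out, the last holds). The fingers move at their own pace and stop on an object; FORCE is the grip in N (left out, the last holds). Time passes only in rows, so rows that do not move let the fingers close. It gives the time, the measured TCP pose, the force, the opening and the grip force at its end, in the units of the state.
- ctrl.get_obs(): the state, without advancing time (a new reading comes with each control period).
- optics.get_image(name): name is "scene" or "top" or "wrist"; returns (picture, depth): 420x560x3 uint8, red, green, blue; 420x560 float32, m along the optical axis (not along the pixel's ray), 0 where there is no reading.
- optics.camera_params(name): a dict with "mtx" (3x3 intrinsics, pixels), "k1" (the pictures are not rectified: a ray, as slopes to the right and down, at radius r is drawn at 1 + k1 r^2 times it, then the intrinsics apply), "extrinsics" (4x4, takes a point from camera to world coordinates); the wrist camera has in their place "tool_from_camera" (4x4, takes a point from camera to tool coordinates, whose origin is the TCP and whose axes are the flange's). Camera axes: x right, y down, z forward; pixel columns grow to the right and rows downward; lengths in m; the calibration is good to about 2 mm. A picture is of the moment at which its call begins: read the wrist's pose just before it. camera_params takes no time and is no camera call.
- ctrl.finish_job(): hands the job in; it is judged then, once.
The state is a dict: "t": time; "q": joint angles; "dq": joint speeds; "effort": joint torques, N m; "tool_pos": TCP position; "tool_rot": TCP orientation; "contact_force": force on the tool from outside, world axes, zero at the start; "wrist_torque": the same for the moment, N m; "opening": finger opening in m; "grip_force": force on a finger pad.
Only numpy, scipy, OpenCV 4.12 (cv2) and the standard library are available. Lean on these libraries where they do the work, as an engineer would, in place of code of your own. Each camera call takes 0.05 s, during which the arm holds its last target. There are 200 camera calls.

## Working session

There is one attempt and no reset: what is moved stays moved. The work goes in short steps, Python scripts to look and compute and a shell command to move; the robot and the scene stay as the last step left them, time stands still between calls to the robot, and variables do not carry over. Pictures are saved under pics/ and viewed, at most 10 in all, crops included, and the job is handed in when it is done.

```bash
mkdir -p pics; ls; python3 - <<'E'
from station import ctrl, optics
import cv2,numpy as np
o=ctrl.get_obs();print(o)
for n in("top","scene"):
    p,d=optics.get_image(n);cv2.imwrite(f"pics/{n}0.png",p[...,::-1]);np.savez(f"pics/{n}0.npz",p=p,d=d)
    print(n,optics.camera_params(n))
print(optics.camera_params("wrist"))
E
```

```text
pics
{'t': 0.0, 'q': array([-1.37401992e+00,  5.33802880e-02,  1.61428674e+00, -1.23381881e-05,
        1.47599461e+00, -1.18989147e-01]), 'dq': array([-1.27202515e-03, -1.84256673e-06, -4.12911872e-04,  7.77481629e-04,
        1.03529818e-04, -2.64274563e-04]), 'effort': array([-1.60863412e-03, -3.93684340e+01, -3.70178175e+01, -3.13030005e-04,
        6.93973299e-03,  1.48626276e-05]), 'tool_pos': array([ 0.19397183, -0.59348677,  0.23005283]), 'tool_rot': array([-3.10047720e+00, -4.93622138e-01,  1.45551920e-04]), 'contact_force': array([0.09874332, 0.19057265, 0.36105721]), 'wrist_torque': array([-0.00864673,  0.00602284,  0.06207842]), 'grip_force': 0.0, 'opening': 0.08542594136847105}
top {'mtx': array([[459.69736137,   0.        , 285.35197319],
       [  0.        , 459.69736137, 201.1954303 ],
       [  0.        ,   0.        ,   1.        ]]), 'k1': -0.08516245160688388, 'extrinsics': array([[-0.01920277, -0.99733447,  0.07039325,  0.50079407],
       [-0.99978336,  0.01971996,  0.0066595 ,  0.02611333],
       [-0.0080299 , -0.07025012, -0.99749709,  0.85464005],
       [
[... 363 characters left out ...]
24822504,  0.22300525],
       [-0.00197148, -0.74270794, -0.6696126 ,  0.61208653],
       [ 0.        ,  0.        ,  0.        ,  1.        ]])}
{'mtx': array([[306.17849923,   0.        , 275.78130207],
       [  0.        , 306.17849923, 211.24526385],
       [  0.        ,   0.        ,   1.        ]]), 'k1': -0.03603411848905497, 'tool_from_camera': array([[-2.98629897e-04, -9.53785266e-01, -3.00488897e-01,
         7.68749805e-02],
       [ 9.99999319e-01,  5.41815961e-05, -1.16579117e-03,
         1.46084154e-04],
       [ 1.12819541e-03, -3.00489040e-01,  9.53784600e-01,
        -1.42536026e-01],
       [ 0.00000000e+00,  0.00000000e+00,  0.00000000e+00,
         1.00000000e+00]])}
```

View pics/top0.png

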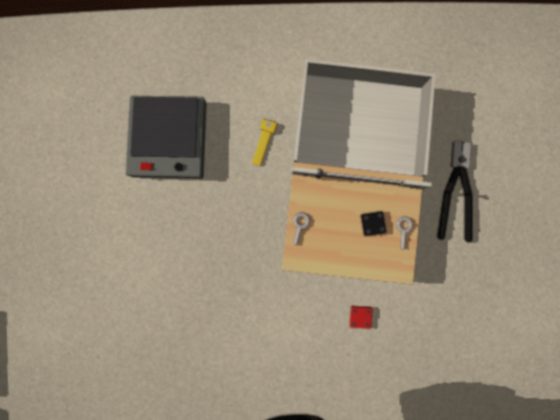

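View pics/scene0.png

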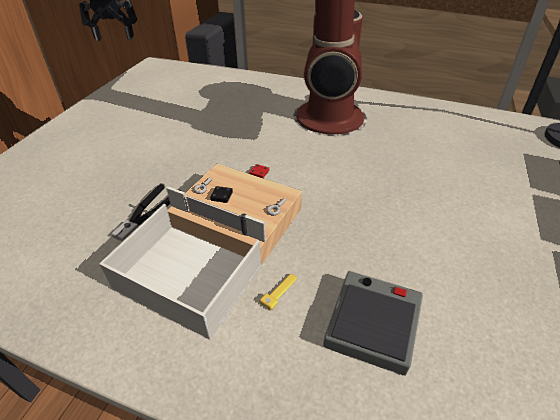

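Candidates for the patch in the top view: the black square with eyelets on the ledge (374,223), the red look-alike on the worktop (361,317) and the black knob on the box (179,167). I choose the black one on the ledge. Next I measure the poses and check a crop.

```bash
cat > h.py <<'E'
import numpy as np,cv2
from station import ctrl,optics
def rays(name,uv):
    c=optics.camera_params(name);u=cv2.undistortPoints(np.float64(uv).reshape(-1,1,2),c["mtx"],np.array([c["k1"],0,0,0])).reshape(-1,2)
    T=c["extrinsics"];return T[:3,3],np.c_[u,np.ones(len(u))]@T[:3,:3].T
def onplane(name,uv,z):
    o,d=rays(name,uv);return o+d*((z-o[2])/d[:,2])[:,None]
def big(m):return max(cv2.findContours(m,cv2.RETR_EXTERNAL,cv2.CHAIN_APPROX_NONE)[0],key=cv2.contourArea)
def rect(name,m,z):
    P=onplane(name,big(m).reshape(-1,2),z);return cv2.minAreaRect(np.float32(P[:,:2]*1000))
E
python3 - <<'E'
from h import *
f=np.load("pics/top0.npz");p=f["p"]
hsv=cv2.cvtColor(p,cv2.COLOR_RGB2HSV)
w=((hsv[...,0]<25)&(hsv[...,1]>70)&(hsv[...,2]>110)).astype(np.uint8);w[:150]=0;w[285:]=0;w[:,:275]=0;w[:,430:]=0
w=cv2.morphologyEx(w,cv2.MORPH_CLOSE,np.ones((3,3)))
cn=big(w);q=cv2.boxPoints(cv2.minAreaRect(cn));print("wood px",q.round(1).tolist())
r=rect("top",w,.055);print("wood",r,cv2.boxPoints(r).tolist())
# edges as lines fit: near edge and sides
P=onplane("top",cn.reshape(-1,2),.055)[:,:2]*1000
b=cv2.boxPoints(r)
for i in range(4):
    a,c=b[i],b[(i+1)%4];n=np.array([-(c-a)[1],(c-a)[0]])/np.linalg.norm(c-a);t=(P-a)@(c-a)/np.linalg.norm(c-a)**2
    s=P[(abs((P-a)@n)<5)&(t>.1)&(t<.9)]
    l=cv2.fitLine(np.float32(s),cv2.DIST_HUBER,0,.01,.01).ravel();print(len(s),l, np.degrees(np.arctan2(l[1],l[0])))
k=(p.max(2)<60).astype(np.uint8);m=np.zeros_like(k);m[205:242,355:392]=k[205:242,355:392]
m=cv2.morphologyEx(m,cv2.MORPH_CLOSE,np.ones((5,5)))
for z in(.067,):print("patch",rect("top",m,z),big(m).shape)
c=cv2.resize(p[150:290,270:440],None,fx=4,fy=4,interpolation=cv2.INTER_CUBIC)
cv2.imwrite("pics/crop1.png",c[...,::-1])
E
```

```text
wood px [[280.6000061035156, 269.8999938964844], [291.20001220703125, 173.0], [423.8999938964844, 187.39999389648438], [413.29998779296875, 284.3999938964844]]
wood ((507.5633239746094, -83.95490264892578), (231.78196716308594, 169.80764770507812), 82.50237274169922) [[408.26336669921875, -187.7763671875], [576.619140625, -209.93374633789062], [606.86328125, 19.866561889648438], [438.50750732421875, 42.02394104003906]]
78 [ 9.9131334e-01 -1.3152136e-01  4.9280630e+02 -1.9801978e+02] -7.557514
101 [ 1.1876199e-01  9.9292272e-01  5.8952374e+02 -9.7195396e+01] 83.17934
78 [ 9.9114859e-01 -1.3275713e-01  5.2210046e+02  2.9717760e+01] -7.6289454
107 [ 1.3033241e-01  9.9147034e-01  4.2434570e+02 -7.2583221e+01] 82.51119
patch ((515.3535766601562, -118.73487854003906), (36.41244888305664, 37.15712356567383), 7.657650470733643) (77, 1, 2)
```

View pics/crop1.png

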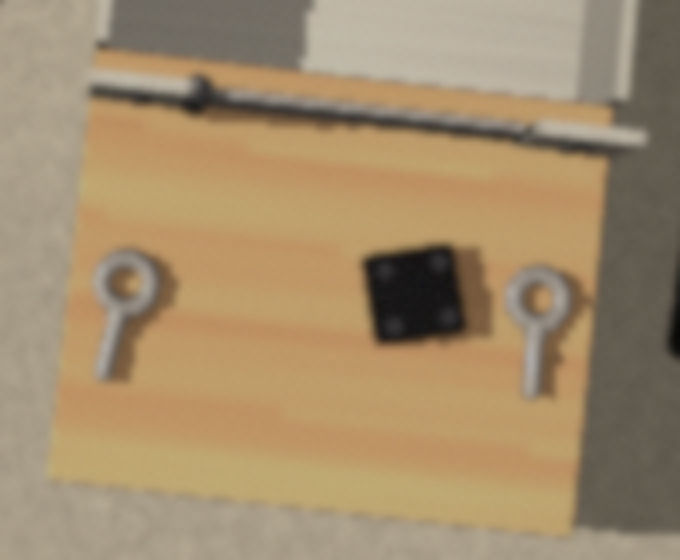

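The crop confirms it: a black square with four eyelets on the wood, centre at crop (415,293), with eyebolts either side and the flap above it. Unit yaw is about -7.6° with its origin near (592,-95) mm. The patch is at unit (-73,-33) mm, turned +15°. I'll point tool y along the patch's normal (world +7.7°), with the +y finger ahead for the flap and the other behind the patch.

```bash
python3 -m handwheel '[{"tx":28.85,"ty":-21.9},{"tx":28.85,"ty":-21.9},{"tx":28.85,"ty":-21.9},{"tx":28.85,"ty":-21.9},{"tx":28.85,"ty":-21.9},{"tx":28.85,"ty":-21.9},{"tx":28.85,"ty":-21.9},{"tx":28.85,"ty":-21.9}]' 70
python3 -m handwheel '[{"tx":28.85,"ty":-21.9},{"tx":28.85,"ty":-21.9},{"tx":28.85,"ty":-21.9},{"tx":28.85,"ty":-21.9},{"tx":28.85,"ty":-21.9},{"tx":28.85,"ty":-21.9},{"tx":28.85,"ty":-21.9},{"tx":28.85,"ty":-21.9}]'
python3 -m handwheel '[{"roll":-0.1157},{"roll":-0.1157},{"roll":-0.1157},{"roll":-0.1157},{"roll":-0.1157},{"roll":-0.1157},{"roll":-0.1157},{"roll":-0.1157},{"roll":-0.1157},{"roll":-0.1157},{"roll":-0.1157},{"roll":-0.1157}]'
cat > w.py <<'E'
from h import *
import sys
from scipy.spatial.transform import Rotation as R
def wrist(name):
    o=ctrl.get_obs();p,d=optics.get_image("wrist");cv2.imwrite(f"pics/{name}.png",p[...,::-1])
    T=np.eye(4);T[:3,:3]=R.from_rotvec(o["tool_rot"]).as_matrix();T[:3,3]=o["tool_pos"]
    return o,p,d,T@optics.camera_params("wrist")["tool_from_camera"]
E
python3 - <<'E'
from w import *
o,p,d,T=wrist("w1");Rm=R.from_rotvec(o["tool_rot"]).as_matrix()
print(o["t"],o["tool_pos"],"ty deg",np.degrees(np.arctan2(Rm[1,1],Rm[0,1])),"z",Rm[:,2],o["opening"],o["q"])
c=optics.camera_params("wrist")
v,u=np.nonzero((p.max(2)<70)&(d>.02))
n=cv2.undistortPoints(np.float64(np.c_[u,v]).reshape(-1,1,2),c["mtx"],np.array([c["k1"],0,0,0])).reshape(-1,2)
P=np.c_[n,np.ones(len(n))]*d[v,u][:,None]@T[:3,:3].T+T[:3,3]
k=(abs(P[:,2]-.067)<.004)&(np.hypot(P[:,0]-.515,P[:,1]+.119)<.035)
print(k.sum(),cv2.minAreaRect(np.float32(P[k,:2]*1000)),P[k,2].mean())
E
```

```text
0.1 [ 0.19400444 -0.59353221  0.23017573] ty deg -71.9062825286882 z [-3.71991549e-04  1.83969768e-03 -9.99998239e-01] 0.08525313424430983 [-1.37398593e+00  5.33063025e-02  1.61415777e+00 -5.09450620e-06
  1.47600550e+00 -1.18983858e-01]
0 ((0.0, 0.0), (0.0, 0.0), 0.0) nan$[0]: bad value
$[0]: bad value
$[0]: bad value
<stdin>:9: RuntimeWarning: Mean of empty slice.
  ret = ret.dtype.type(ret / rcount)
```

View pics/w1.png

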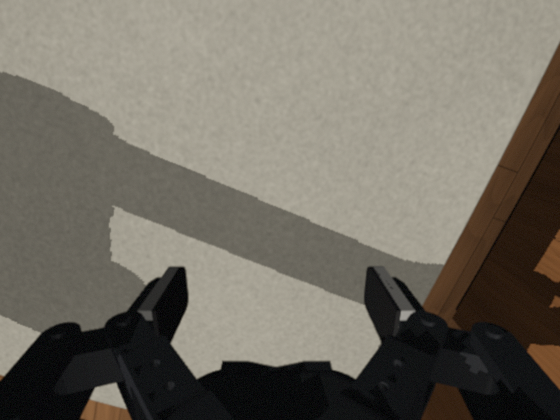

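The arm hasn't moved: the rows were refused, and the picture shows only the two fingers at about (170,320) and (390,320) over the bare table. The rows probably need all four keys.

```bash
python3 -m handwheel '[{"tx":28.85,"ty":-21.9,"tz":0,"roll":0},{"tx":28.85,"ty":-21.9,"tz":0,"roll":0},{"tx":28.85,"ty":-21.9,"tz":0,"roll":0},{"tx":28.85,"ty":-21.9,"tz":0,"roll":0},{"tx":28.85,"ty":-21.9,"tz":0,"roll":0},{"tx":28.85,"ty":-21.9,"tz":0,"roll":0},{"tx":28.85,"ty":-21.9,"tz":0,"roll":0},{"tx":28.85,"ty":-21.9,"tz":0,"roll":0}]' 70
```

```text
t: 0.82
tool_pos: [0.3596, -0.3541, 0.231]
tool_rot: [-3.102, -0.493, 0.0]
contact_force: [0.8, -0.4, -0.4]
opening: 0.0697
grip_force: 0.0
```

```bash
python3 -m handwheel '[{"tx":28.85,"ty":-21.9,"tz":0,"roll":0},{"tx":28.85,"ty":-21.9,"tz":0,"roll":0},{"tx":28.85,"ty":-21.9,"tz":0,"roll":0},{"tx":28.85,"ty":-21.9,"tz":0,"roll":0},{"tx":28.85,"ty":-21.9,"tz":0,"roll":0},{"tx":28.85,"ty":-21.9,"tz":0,"roll":0},{"tx":28.85,"ty":-21.9,"tz":0,"roll":0},{"tx":28.85,"ty":-21.9,"tz":0,"roll":0}]'
python3 -m handwheel '[{"tx":0,"ty":0,"tz":0,"roll":-0.1157},{"tx":0,"ty":0,"tz":0,"roll":-0.1157},{"tx":0,"ty":0,"tz":0,"roll":-0.1157},{"tx":0,"ty":0,"tz":0,"roll":-0.1157},{"tx":0,"ty":0,"tz":0,"roll":-0.1157},{"tx":0,"ty":0,"tz":0,"roll":-0.1157},{"tx":0,"ty":0,"tz":0,"roll":-0.1157},{"tx":0,"ty":0,"tz":0,"roll":-0.1157},{"tx":0,"ty":0,"tz":0,"roll":-0.1157},{"tx":0,"ty":0,"tz":0,"roll":-0.1157},{"tx":0,"ty":0,"tz":0,"roll":-0.1157},{"tx":0,"ty":0,"tz":0,"roll":-0.1157}]'
cat > m.py <<'E'
from w import *
o,p,d,T=wrist(sys.argv[1]);Rm=R.from_rotvec(o["tool_rot"]).as_matrix()
print(o["t"],o["tool_pos"],"ty deg",np.degrees(np.arctan2(Rm[1,1],Rm[0,1])),"z",Rm[:,2].round(4),o["opening"],o["contact_force"])
c=optics.camera_params("wrist")
def pts(m):
    v,u=np.nonzero(m&(d>.02))
    n=cv2.undistortPoints(np.float64(np.c_[u,v]).reshape(-1,1,2),c["mtx"],np.array([c["k1"],0,0,0])).reshape(-1,2)
    return np.c_[n,np.ones(len(n))]*d[v,u][:,None]@T[:3,:3].T+T[:3,3]
P=pts(p.max(2)<70)
k=(abs(P[:,2]-.067)<.005)&(np.hypot(P[:,0]-.515,P[:,1]+.119)<.035)
if k.any():print(k.sum(),cv2.minAreaRect(np.float32(P[k,:2]*1000)),P[k,2].mean())
# fingertips: dark points near the gripper, lowest heights per side, in tool axes
Q=(P-o["tool_pos"])@Rm
for s in(-1,1):
    F=Q[(abs(Q[:,0])<.03)&(s*Q[:,1]>.02)&(s*Q[:,1]<.06)&(Q[:,2]>-.06)&(Q[:,2]<.03)]
    if len(F):print("finger",s,(np.percentile(F,[1,50,99],0)*1000).round(1).tolist())
E
python3 m.py w2
```

```text
t: 1.48
tool_pos: [0.5246, -0.1158, 0.2311]
tool_rot: [-3.102, -0.494, 0.0]
contact_force: [0.0, -0.5, 0.6]
opening: 0.0702
grip_force: 0.0
t: 2.48
tool_pos: [0.5238, -0.1176, 0.2309]
tool_rot: [-2.061, -2.37, 0.0]
contact_force: [-1.1, 0.4, 0.5]
opening: 0.0696
grip_force: 0.0
2.4833 [ 0.52380311 -0.11757149  0.23087314] ty deg 7.967563706165214 z [-7.e-04  3.e-04 -1.e+00] 0.06958499407128127 [-1.09430874  0.36056701  0.51832877]
1359 ((515.0985717773438, -117.02424621582031), (38.39426803588867, 38.38648986816406), 7.618300914764404) 0.06682275402327045
finger -1 [[-9.2, -59.1, -59.9], [7.2, -39.7, -49.1], [13.6, -33.7, -11.5]]
finger 1 [[-10.0, 33.6, -60.0], [7.2, 39.9, -50.3], [13.6, 59.2, -10.4]]
```

View pics/w2.png

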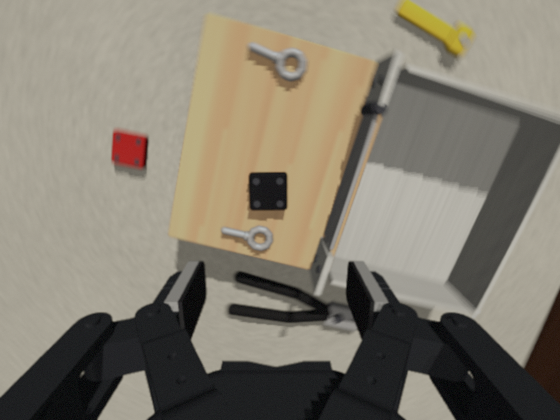

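The wrist view shows the patch at (268,190) between the eyebolts at (290,63) and (258,238), with the flap right of it. Wrist and top poses of the patch agree within 2 mm. The finger tips stand about 10 mm behind the TCP, so I lower to TCP z of about 0.05 in stages.

```bash
python3 -m handwheel '[{"tx":0,"ty":0,"tz":35,"roll":0},{"tx":0,"ty":0,"tz":35,"roll":0},{"tx":0,"ty":0,"tz":35,"roll":0},{"tx":0,"ty":0,"tz":35,"roll":0},{"tx":0,"ty":0,"tz":25,"roll":0},{"tx":0,"ty":0,"tz":10,"roll":0},{"tx":0,"ty":0,"tz":0,"roll":0},{"tx":0,"ty":0,"tz":0,"roll":0}]'
python3 -m handwheel '[{"tx":0,"ty":0,"tz":3,"roll":0},{"tx":0,"ty":0,"tz":3,"roll":0},{"tx":0,"ty":0,"tz":0,"roll":0}]'
python3 m.py w3
```

```text
t: 3.2
tool_pos: [0.5244, -0.1178, 0.0569]
tool_rot: [2.069, 2.363, 0.0]
contact_force: [-0.5, 0.0, 0.6]
opening: 0.0697
grip_force: 0.0
t: 3.45
tool_pos: [0.525, -0.118, 0.0516]
tool_rot: [2.067, 2.363, 0.001]
contact_force: [-0.3, -0.2, -0.4]
opening: 0.0698
grip_force: 0.0
3.45 [ 0.524961   -0.11798182  0.05156011] ty deg 7.62868956068722 z [ 2.2e-03 -8.0e-04 -1.0e+00] 0.06984717678639578 [-0.33082933 -0.17387251 -0.40759159]
6381 ((511.5362854003906, -117.7542495727539), (46.55319595336914, 39.94646453857422), 7.704991817474365) 0.0666479854031948
finger -1 [[-15.4, -58.7, -59.9], [7.1, -35.0, -34.8], [21.3, -20.2, -11.0]]
finger 1 [[-28.2, 33.9, -59.9], [7.1, 41.3, -48.6], [13.7, 59.1, -10.4]]
```

View pics/w3.png

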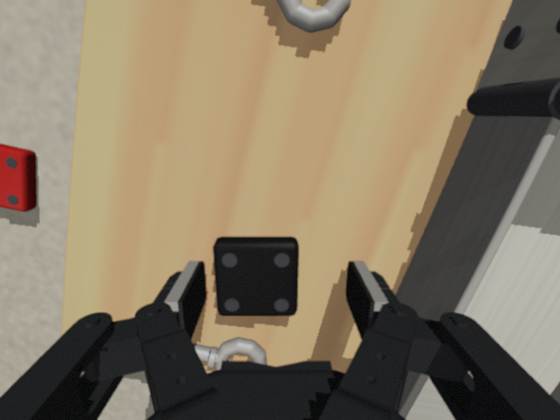

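The picture shows the patch (257,275) flush between the pads at (188,300) and (365,300), with the flap just beyond the front finger. I open wider so that the front finger meets the flap before the rear one touches the patch, and lower slightly. Then I advance.

```bash
python3 -m handwheel '[{"tx":0,"ty":0,"tz":2,"roll":0},{"tx":0,"ty":0,"tz":2.5,"roll":0},{"tx":0,"ty":0,"tz":0,"roll":0},{"tx":0,"ty":0,"tz":0,"roll":0}]' 85
python3 -m handwheel '[{"tx":0,"ty":4,"tz":0,"roll":0},{"tx":0,"ty":6,"tz":0,"roll":0},{"tx":0,"ty":6,"tz":0,"roll":0},{"tx":0,"ty":6,"tz":0,"roll":0},{"tx":0,"ty":6,"tz":0,"roll":0},{"tx":0,"ty":6,"tz":0,"roll":0},{"tx":0,"ty":6,"tz":0,"roll":0}]'
python3 m.py w4
```

```text
t: 3.83
tool_pos: [0.5241, -0.1177, 0.0458]
tool_rot: [2.068, 2.364, 0.0]
contact_force: [0.4, -0.3, -0.1]
opening: 0.0849
grip_force: 0.3
t: 4.42
tool_pos: [0.5644, -0.1118, 0.0459]
tool_rot: [-2.067, -2.364, -0.001]
contact_force: [-3.5, 1.4, 2.5]
opening: 0.0848
grip_force: 1.9
4.4167 [ 0.56437418 -0.11184702  0.0458959 ] ty deg 7.667270006063613 z [-3.e-04  8.e-04 -1.e+00] 0.08477425612194506 [-3.46491876  1.38481212  2.49157271]
4182 ((533.4722290039062, -114.67558288574219), (35.9511604309082, 43.0947380065918), 39.849552154541016) 0.06677816805416541
finger -1 [[-16.0, -57.2, -59.5], [6.1, -37.4, -21.3], [21.3, -20.4, -14.8]]
finger 1 [[-9.3, 42.0, -59.7], [7.7, 43.6, -38.1], [29.2, 59.8, -15.0]]
```

View pics/w4.png

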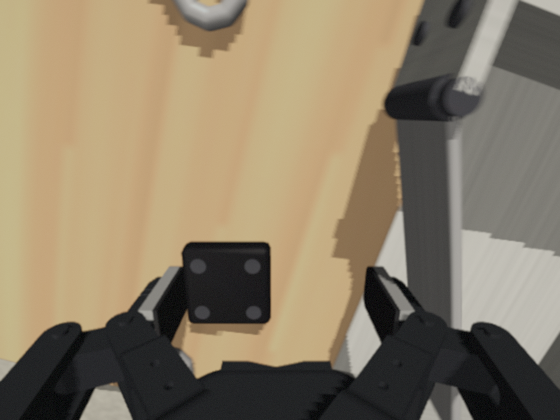

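The front finger (385,300) holds the flap open and the patch (228,283) is flush on the rear pad, well behind the flap. I continue.

```bash
python3 -m handwheel '[{"tx":0,"ty":6,"tz":0,"roll":0},{"tx":0,"ty":6,"tz":0,"roll":0},{"tx":0,"ty":6,"tz":0,"roll":0},{"tx":0,"ty":6,"tz":0,"roll":0},{"tx":0,"ty":6,"tz":0,"roll":0},{"tx":0,"ty":6,"tz":0,"roll":0},{"tx":0,"ty":6,"tz":0,"roll":0},{"tx":0,"ty":6,"tz":0,"roll":0},{"tx":0,"ty":4,"tz":0,"roll":0}]'
python3 m.py w5
```

```text
t: 5.22
tool_pos: [0.616, -0.1055, 0.0458]
tool_rot: [2.068, 2.364, -0.0]
contact_force: [-3.4, -0.4, 2.5]
opening: 0.085
grip_force: 1.7
5.2167 [ 0.615987   -0.10553303  0.04575353] ty deg 7.635694470220697 z [ 3.e-04 -3.e-04 -1.e+00] 0.08504781751642186 [-3.36972505 -0.41779106  2.50392476]
finger -1 [[-15.9, -57.6, -59.6], [6.3, -37.3, -21.5], [21.4, -20.3, -15.0]]
finger 1 [[-9.2, 42.0, -59.8], [7.2, 43.0, -38.7], [13.8, 59.1, -15.3]]
```

View pics/w5.png

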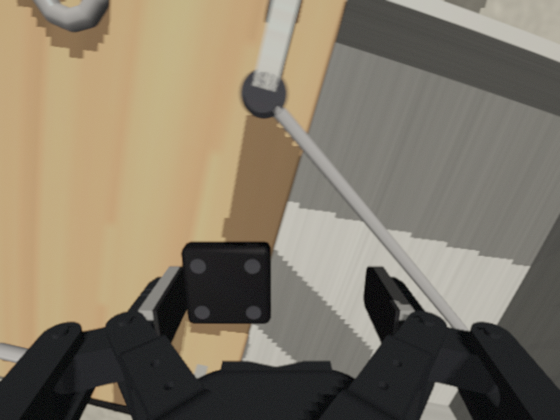

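The patch (228,283) is at the ledge's edge and the flap is held wide open at the front finger, clear of it. I push about 36 mm more.

```bash
python3 -m handwheel '[{"tx":0,"ty":6,"tz":0,"roll":0},{"tx":0,"ty":6,"tz":0,"roll":0},{"tx":0,"ty":6,"tz":0,"roll":0},{"tx":0,"ty":6,"tz":0,"roll":0},{"tx":0,"ty":6,"tz":0,"roll":0},{"tx":0,"ty":6,"tz":0,"roll":0},{"tx":0,"ty":0,"tz":0,"roll":0},{"tx":0,"ty":0,"tz":0,"roll":0}]'
python3 m.py w6
```

```text
t: 5.93
tool_pos: [0.6518, -0.1009, 0.0459]
tool_rot: [2.067, 2.363, 0.001]
contact_force: [0.0, -2.3, 1.8]
opening: 0.0853
grip_force: 0.9
5.9333 [ 0.65179684 -0.10088861  0.04592957] ty deg 7.639964708819417 z [ 1.5e-03 -7.0e-04 -1.0e+00] 0.0853027021554669 [ 0.01561703 -2.29854667  1.8027134 ]
finger -1 [[-27.0, -58.4, -59.8], [6.3, -42.6, -32.4], [28.3, -34.3, 27.5]]
finger 1 [[-12.7, 20.3, -59.8], [6.7, 42.7, -38.7], [13.7, 58.9, 27.1]]
```

View pics/w6.png

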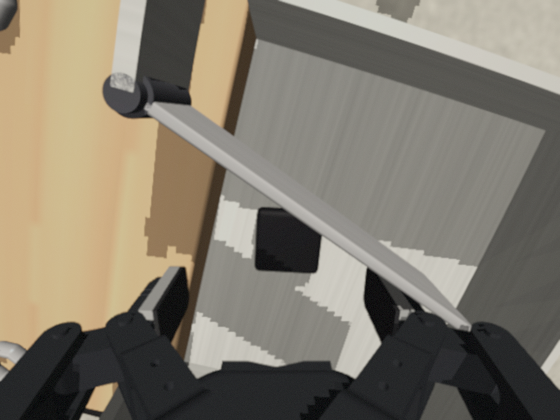

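The patch now lies flat in the bin at (288,240). I retreat along the same line so the flap closes gently behind the front finger, then lift.

```bash
python3 -m handwheel '[{"tx":0,"ty":-11,"tz":0,"roll":0},{"tx":0,"ty":-11,"tz":0,"roll":0},{"tx":0,"ty":-11,"tz":0,"roll":0},{"tx":0,"ty":-11,"tz":0,"roll":0},{"tx":0,"ty":-11,"tz":0,"roll":0},{"tx":0,"ty":-11,"tz":0,"roll":0},{"tx":0,"ty":-11,"tz":0,"roll":0},{"tx":0,"ty":-11,"tz":0,"roll":0},{"tx":0,"ty":-11,"tz":0,"roll":0},{"tx":0,"ty":-11,"tz":0,"roll":0},{"tx":0,"ty":-11,"tz":0,"roll":0},{"tx":0,"ty":-7,"tz":0,"roll":0}]'
python3 -m handwheel '[{"tx":0,"ty":0,"tz":0,"roll":0},{"tx":0,"ty":0,"tz":-10,"roll":0},{"tx":0,"ty":0,"tz":-30,"roll":0},{"tx":0,"ty":0,"tz":-35,"roll":0},{"tx":0,"ty":0,"tz":-35,"roll":0},{"tx":0,"ty":0,"tz":-35,"roll":0},{"tx":0,"ty":0,"tz":-35,"roll":0},{"tx":0,"ty":0,"tz":0,"roll":0},{"tx":0,"ty":0,"tz":0,"roll":0}]'
python3 m.py w7
```

```text
t: 6.98
tool_pos: [0.5228, -0.1173, 0.0456]
tool_rot: [-2.068, -2.364, -0.0]
contact_force: [0.7, -0.1, 0.7]
opening: 0.0851
grip_force: 0.0
t: 7.73
tool_pos: [0.5261, -0.1182, 0.2301]
tool_rot: [2.064, 2.36, 0.004]
contact_force: [0.3, 0.6, -0.5]
opening: 0.0848
grip_force: 0.0
7.7333 [ 0.52614555 -0.11818799  0.23006369] ty deg 7.660525709068765 z [ 0.0069 -0.0025 -1.    ] 0.08481492210242134 [ 0.33226873  0.60620454 -0.52313559]
finger -1 [[-9.6, -59.2, -59.8], [6.7, -42.7, -39.6], [13.9, -42.0, -15.5]]
finger 1 [[-9.9, 42.0, -59.9], [6.7, 42.8, -40.1], [13.8, 59.4, -14.7]]
```

View pics/w7.png

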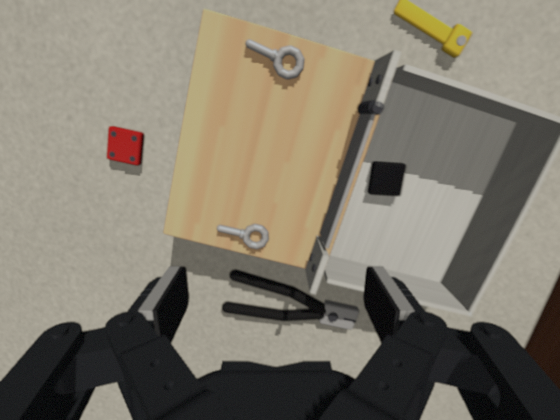

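The patch is in the bin at (386,178). The flap is shut between (372,105) and (325,245), and the eyebolts, lever and crimper are undisturbed. Handing in.

```bash
python3 -c "
from station import ctrl
print(ctrl.finish_job())"
```

```text
the job is handed in; nothing more can be done
None
```

The black patch was slid through the opened gate and now lies on the bin floor, the flap is shut again, the eyebolts, binding lever and crimping tool look undisturbed in the last picture, and the job was handed in at about 7.8 s of robot time (no verdict was returned).

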